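# Load the vibration tester with pedals and blocking pieces, then set and start it

## Robot

A 6-joint arm with a two-finger parallel gripper is mounted at the origin on the work surface. World frame = base frame: x ahead of the robot, y to its left, z up, the work surface at z = 0. Lengths are in mm, angles in rad, forces in N, time in s.
With the tool pointing down it reaches from about 350 to 875 mm from the base axis. Payload 4.2 kg.
Tool frame: the origin (TCP) lies midway between the tips of the shut fingers; the grasp point (between the pads) lies 19 mm behind it; x points along the fingers, y is the direction in which the jaws open and shut, and the axes are right-handed (so a half turn about x gives the same grasp; the last joint's range is limited). The gripper opens to 85 mm and grips with 20 to 120 N. Pads are 22 mm wide; open, the fingers measure 114 mm over their backs; the gripper's body (76 mm by 85 mm) begins 54 mm behind the grasp point. The pads swing forward as they close: fully open they stand 13 mm farther back than shut.
Start: joints at [1.584, 0.385, 0.008, 0, -1.194, -0.259], TCP at [152.051, 606.201, 231.312] pointing down, gripper open.
Joint ranges: [-3.14, 3.14], [-1.21, 2.06], [-1.07, 1.41], [-3.16, 2.05], [-2.99, -0.16], [-3.1, 3.1]. Speed limits (rad/s): [2.79, 2.79, 3.14, 3.14, 3.14, 3.14].

## Interface

Orientations are given as a unit quaternion [x, y, z, w].
In Python, from bench import readout, imaging, arm gives the robot as it stands.
- The arm moves only by the tool arm_command, never from a script. Its argument "increments" is a list of rows, each a list of 3 entries, a list of its own where there are three numbers: the turn, a rotation vector about the world's x, y, z in degrees, then the shift along the world's x, y, z in mm, then the closure, from 0 (fully open) to 1 (shut). In form: [[[ax, ay, az], [tx, ty, tz], fingers], ...]. A call has exactly 5 rows; each row is the pose to reach, as a shift and turn from the pose measured when the call began; what a row does not reach only later rows make up. A row lasts 1/10 s, in which the tool goes at most 50 mm and 8.59 degrees, less where a joint would pass 70% of its speed; a pose out of reach is approached as far as the arm can. A call with a gripper value outside its range is refused whole. The fingers move at their own pace and stop on an object; the grip force is fixed at half the most. Time passes only in rows, so rows that repeat a pose let the fingers close, or fill a call up. It gives the time, the measured TCP pose, the force and the opening at its end, in the units of the state.
- readout.read_state(): the state, without advancing time (a new reading comes with each control period).
- imaging.get_image(name): name is "scene" or "top" or "wrist"; returns (picture, depth): 384x512x3 uint8, blue, green, red; 384x512 float32, mm along the optical axis (not along the pixel's ray), 0 where there is no reading.
- imaging.camera_info(name): a dict with "vfov" (degrees; the focal length in pixels is half the picture's height over the tangent of half this angle, whatever the lens; pixels are square), "cx", "cy" (the principal point, pixels), "eye" and "rotation" of the camera in the world; the wrist camera has in their place "T_tool_cam" (4x4, takes a point from camera to tool coordinates, whose origin is the TCP and whose axes are the tool frame's). Camera axes: x right, y down, z forward; pixel columns grow to the right and rows downward; lengths in mm; the calibration is good to about 2 mm. A picture is of the moment at which its call begins: read the wrist's pose just before it. camera_info takes no time and is no camera call.
- arm.job_done(): hands the job in, once; it reports no verdict.
The state is a dict: "clock": time; "joints": joint angles; "joint_vel": joint speeds; "joint_efforts": joint torques, N m; "position": TCP position; "ee_rot": TCP orientation; "contact_force": force on the tool from outside, world axes, zero at the start; "wrist_torque": the same for the moment, N m; "gripper_width": finger opening in mm.
Only numpy, scipy, OpenCV 4.12 (cv2) and the standard library are available. Lean on these libraries where they do the work, as an engineer would, in place of code of your own. Each camera call takes 0.05 s, during which the arm holds its last target. There are 200 camera calls.

## Task

Load the vibration tester: stand every mini pedal on the bench in a bay of the tray, one to a bay and knob side up, and fill each bay left over with one of the wooden blocking pieces so that nothing can shift (spare pieces stay on the bench). When the tray is full, turn the selector on the control box all the way back to its end stop (anticlockwise), then clockwise one click for each pedal in the tray. Last, swing the start lever from its leaning position to straight upright, and leave the other things on the bench where they are.

Things in the scene. Friction and masses are not known exactly. Their poses are not given: they have to be found in the camera images.
- pedal1: mini guitar pedal: glossy red box 94 mm long (its x) by 42 mm wide (its y) and 38 mm high; on its top a black knob (20 mm across, 15 mm high, 28 mm towards +x from the middle) and a chrome foot switch (12 mm across, 13 mm high, 28 mm towards -x). About 0.22 kg. Origin: centre of the underside, z up. One to three pedals are present; None if absent
- pedal2: mini guitar pedal: glossy red box 94 mm long (its x) by 42 mm wide (its y) and 38 mm high; on its top a black knob (20 mm across, 15 mm high, 28 mm towards +x from the middle) and a chrome foot switch (12 mm across, 13 mm high, 28 mm towards -x). About 0.22 kg. Origin: centre of the underside, z up. One to three pedals are present; None if absent
- pedal3: mini guitar pedal: glossy red box 94 mm long (its x) by 42 mm wide (its y) and 38 mm high; on its top a black knob (20 mm across, 15 mm high, 28 mm towards +x from the middle) and a chrome foot switch (12 mm across, 13 mm high, 28 mm towards -x). About 0.22 kg. Origin: centre of the underside, z up. One to three pedals are present; None if absent
- block1: plain wooden blocking piece 94 mm long (its x) by 42 mm wide (its y) and 42 mm high, about 0.11 kg. Origin: centre of the underside, z up. All three are always present, at least one is needed
- block2: plain wooden blocking piece 94 mm long (its x) by 42 mm wide (its y) and 42 mm high, about 0.11 kg. Origin: centre of the underside, z up. All three are always present, at least one is needed
- block3: plain wooden blocking piece 94 mm long (its x) by 42 mm wide (its y) and 42 mm high, about 0.11 kg. Origin: centre of the underside, z up. All three are always present, at least one is needed
- tray: fixed tray of the vibration tester, 162 (its x) by 240 mm (its y), with four bays in two rows of two, each bay 51 mm (tray x) by 105 mm (tray y) inside. Bay floors are 30 mm above the bench; walls and ribs rise 16 mm above those floors (to 46 mm above the bench), outer walls 10 mm thick, rib between the two rows 40 mm wide. Origin: centre of the underside
- bay1 (a point): centre of the floor of a bay; axes as the tray: a pedal or piece goes in with its long side along this y, either way round
- bay2 (a point): centre of the floor of a bay; axes as the tray: a pedal or piece goes in with its long side along this y, either way round
- bay3 (a point): centre of the floor of a bay; axes as the tray: a pedal or piece goes in with its long side along this y, either way round
- bay4 (a point): centre of the floor of a bay; axes as the tray: a pedal or piece goes in with its long side along this y, either way round
- console: fixed control box, 260 (its x) by 130 (its y) by 60 mm high, that carries selector and lever. Origin: centre of the underside
- selector (a joint): angle of the rotary selector in rad: 0 at the end stop, growing clockwise seen from above; spring detents hold it at each click, one every 30 degrees (0.524 rad), five clicks from the end stop (0) to the other stop (2.618); it snaps to the nearest click when let go. It starts at click 4 or 5. About 0.06 N m turns it over a click. Six dots on the panel mark the clicks
- selector_grip (a point): on the selector's vertical axis (it turns with it), 30 mm above the panel. The black bar grip is 60 mm long (along this x; the white line marks its +x end, the pointer), 14 mm wide (y) and reaches from 6 to 42 mm above the panel, on a flat disc 68 mm across and 6 mm high
- lever (a joint): angle of the start lever in rad: 0 to 1.4, upright at 0.70; growing, it swings from leaning towards the console's +y over upright to leaning towards -y. It starts between 0 and 0.3, is held by friction (about 1.5 N at the ball) and stays where it is left
- lever_ball (a point): centre of the lever's black ball, 30 mm across, on a 10 mm steel rod, 100 mm from the pivot
- lever_pivot (a point): pivot of the lever, fixed on the console 18 mm above its panel; the lever turns about the console's x axis through this point
- stomp1: loose foot switch, 44 mm high, bystander
- stomp2: loose foot switch, 44 mm high, bystander
- knobcap: black knob cap, 32 mm across, 18 mm high, bystander
- nutdriver: jack nut driver with yellow handle, 195 mm long, bystander
- enclosure: bare red enclosure without knob or switch, 120 by 95 by 35 mm, bystander: not a pedal
- cup: steel cup, 72 mm across, 70 mm high, bystander
Not all that is in view belongs to the job. Leave any white look-alike of the block1 alone.

How it is judged (in metres and radians):
On the way, in this order (a step that is already met when the one before it is completed fails the run):
1. every pedal is in a bay and every other bay holds a blocking piece (((horizontal distance between pedal1 and bay1 below 0.012 m and z of pedal1 in the frame of bay1 below 0.006 m) or (horizontal distance between pedal2 and bay1 below 0.012 m and z of pedal2 in the frame of bay1 below 0.006 m) or (horizontal distance between pedal3 and bay1 below 0.012 m and z of pedal3 in the frame of bay1 below 0.006 m) or (horizontal distance between block1 and bay1 below 0.012 m and z of block1 in the frame of bay1 below 0.006 m) or (horizontal distance between block2 and bay1 below 0.012 m and z of block2 in the frame of bay1 below 0.006 m) or (horizontal distance between block3 and bay1 below 0.012 m and z of block3 in the frame of bay1 below 0.006 m)) and ((horizontal distance between pedal1 and bay2 below 0.012 m and z of pedal1 in the frame of bay2 below 0.006 m) or (horizontal distance between pedal2 and bay2 below 0.012 m and z of pedal2 in the frame of bay2 below 0.006 m) or (horizontal distance between pedal3 and bay2 below 0.012 m and z of pedal3 in the frame of bay2 below 0.006 m) or (horizontal distance between block1 and bay2 below 0.012 m and z of block1 in the frame of bay2 below 0.006 m) or (horizontal distance between block2 and bay2 below 0.012 m and z of block2 in the frame of bay2 below 0.006 m) or (horizontal distance between block3 and bay2 below 0.012 m and z of block3 in the frame of bay2 below 0.006 m)) and ((horizontal distance between pedal1 and bay3 below 0.012 m and z of pedal1 in the frame of bay3 below 0.006 m) or (horizontal distance between pedal2 and bay3 below 0.012 m and z of pedal2 in the frame of bay3 below 0.006 m) or (horizontal distance between pedal3 and bay3 below 0.012 m and z of pedal3 in the frame of bay3 below 0.006 m) or (horizontal distance between block1 and bay3 below 0.012 m and z of block1 in the frame of bay3 below 0.006 m) or (horizontal distance between block2 and bay3 below 0.012 m and z of block2 in the frame of bay3 below 0.006 m) or (horizontal distance between block3 and bay3 below 0.012 m and z of block3 in the frame of bay3 below 0.006 m)) and ((horizontal distance between pedal1 and bay4 below 0.012 m and z of pedal1 in the frame of bay4 below 0.006 m) or (horizontal distance between pedal2 and bay4 below 0.012 m and z of pedal2 in the frame of bay4 below 0.006 m) or (horizontal distance between pedal3 and bay4 below 0.012 m and z of pedal3 in the frame of bay4 below 0.006 m) or (horizontal distance between block1 and bay4 below 0.012 m and z of block1 in the frame of bay4 below 0.006 m) or (horizontal distance between block2 and bay4 below 0.012 m and z of block2 in the frame of bay4 below 0.006 m) or (horizontal distance between block3 and bay4 below 0.012 m and z of block3 in the frame of bay4 below 0.006 m)) and ((horizontal distance between pedal1 and bay1 below 0.012 m and z of pedal1 in the frame of bay1 below 0.006 m) or (horizontal distance between pedal1 and bay2 below 0.012 m and z of pedal1 in the frame of bay2 below 0.006 m) or (horizontal distance between pedal1 and bay3 below 0.012 m and z of pedal1 in the frame of bay3 below 0.006 m) or (horizontal distance between pedal1 and bay4 below 0.012 m and z of pedal1 in the frame of bay4 below 0.006 m)) and ((horizontal distance between pedal2 and bay1 below 0.012 m and z of pedal2 in the frame of bay1 below 0.006 m) or (horizontal distance between pedal2 and bay2 below 0.012 m and z of pedal2 in the frame of bay2 below 0.006 m) or (horizontal distance between pedal2 and bay3 below 0.012 m and z of pedal2 in the frame of bay3 below 0.006 m) or (horizontal distance between pedal2 and bay4 below 0.012 m and z of pedal2 in the frame of bay4 below 0.006 m)) and ((horizontal distance between pedal3 and bay1 below 0.012 m and z of pedal3 in the frame of bay1 below 0.006 m) or (horizontal distance between pedal3 and bay2 below 0.012 m and z of pedal3 in the frame of bay2 below 0.006 m) or (horizontal distance between pedal3 and bay3 below 0.012 m and z of pedal3 in the frame of bay3 below 0.006 m) or (horizontal distance between pedal3 and bay4 below 0.012 m and z of pedal3 in the frame of bay4 below 0.006 m))), for 0.2 s.
2. the selector is at its end stop (value of joint selector below 0.12 rad), for 0.2 s.
3. the selector stands as many clicks from the end stop as there are pedals in the tray ((((horizontal distance between block1 and tray below 0.09 m and height (world z) of block1 above 0.02 m) and not (horizontal distance between block2 and tray below 0.09 m and height (world z) of block2 above 0.02 m) and not (horizontal distance between block3 and tray below 0.09 m and height (world z) of block3 above 0.02 m) and value of joint selector between 1.4208 and 1.7208 rad) or (not (horizontal distance between block1 and tray below 0.09 m and height (world z) of block1 above 0.02 m) and (horizontal distance between block2 and tray below 0.09 m and height (world z) of block2 above 0.02 m) and not (horizontal distance between block3 and tray below 0.09 m and height (world z) of block3 above 0.02 m) and value of joint selector between 1.4208 and 1.7208 rad) or ((horizontal distance between block1 and tray below 0.09 m and height (world z) of block1 above 0.02 m) and (horizontal distance between block2 and tray below 0.09 m and height (world z) of block2 above 0.02 m) and not (horizontal distance between block3 and tray below 0.09 m and height (world z) of block3 above 0.02 m) and value of joint selector between 0.897198 and 1.1972 rad) or (not (horizontal distance between block1 and tray below 0.09 m and height (world z) of block1 above 0.02 m) and not (horizontal distance between block2 and tray below 0.09 m and height (world z) of block2 above 0.02 m) and (horizontal distance between block3 and tray below 0.09 m and height (world z) of block3 above 0.02 m) and value of joint selector between 1.4208 and 1.7208 rad) or ((horizontal distance between block1 and tray below 0.09 m and height (world z) of block1 above 0.02 m) and not (horizontal distance between block2 and tray below 0.09 m and height (world z) of block2 above 0.02 m) and (horizontal distance between block3 and tray below 0.09 m and height (world z) of block3 above 0.02 m) and value of joint selector between 0.897198 and 1.1972 rad) or (not (horizontal distance between block1 and tray below 0.09 m and height (world z) of block1 above 0.02 m) and (horizontal distance between block2 and tray below 0.09 m and height (world z) of block2 above 0.02 m) and (horizontal distance between block3 and tray below 0.09 m and height (world z) of block3 above 0.02 m) and value of joint selector between 0.897198 and 1.1972 rad) or ((horizontal distance between block1 and tray below 0.09 m and height (world z) of block1 above 0.02 m) and (horizontal distance between block2 and tray below 0.09 m and height (world z) of block2 above 0.02 m) and (horizontal distance between block3 and tray below 0.09 m and height (world z) of block3 above 0.02 m) and value of joint selector between 0.373599 and 0.673599 rad))), for 0.2 s.
4. the start lever is upright (value of joint lever between 0.56 and 0.84 rad), for 0.2 s.
At the end, for the whole second after the job is handed in: Each pedal present and, in every other bay, a blocking piece lies flat in its own bay (12 mm from its centre, 6 mm from its floor); the selector is within 0.15 rad of the click equal to the number of pedals, the lever within 0.14 rad of upright; all at rest (all of step 1 and all of step 4 and (((horizontal distance between block1 and tray below 0.09 m and height (world z) of block1 above 0.02 m) and not (horizontal distance between block2 and tray below 0.09 m and height (world z) of block2 above 0.02 m) and not (horizontal distance between block3 and tray below 0.09 m and height (world z) of block3 above 0.02 m) and value of joint selector between 1.4208 and 1.7208 rad) or (not (horizontal distance between block1 and tray below 0.09 m and height (world z) of block1 above 0.02 m) and (horizontal distance between block2 and tray below 0.09 m and height (world z) of block2 above 0.02 m) and not (horizontal distance between block3 and tray below 0.09 m and height (world z) of block3 above 0.02 m) and value of joint selector between 1.4208 and 1.7208 rad) or ((horizontal distance between block1 and tray below 0.09 m and height (world z) of block1 above 0.02 m) and (horizontal distance between block2 and tray below 0.09 m and height (world z) of block2 above 0.02 m) and not (horizontal distance between block3 and tray below 0.09 m and height (world z) of block3 above 0.02 m) and value of joint selector between 0.897198 and 1.1972 rad) or (not (horizontal distance between block1 and tray below 0.09 m and height (world z) of block1 above 0.02 m) and not (horizontal distance between block2 and tray below 0.09 m and height (world z) of block2 above 0.02 m) and (horizontal distance between block3 and tray below 0.09 m and height (world z) of block3 above 0.02 m) and value of joint selector between 1.4208 and 1.7208 rad) or ((horizontal distance between block1 and tray below 0.09 m and height (world z) of block1 above 0.02 m) and not (horizontal distance between block2 and tray below 0.09 m and height (world z) of block2 above 0.02 m) and (horizontal distance between block3 and tray below 0.09 m and height (world z) of block3 above 0.02 m) and value of joint selector between 0.897198 and 1.1972 rad) or (not (horizontal distance between block1 and tray below 0.09 m and height (world z) of block1 above 0.02 m) and (horizontal distance between block2 and tray below 0.09 m and height (world z) of block2 above 0.02 m) and (horizontal distance between block3 and tray below 0.09 m and height (world z) of block3 above 0.02 m) and value of joint selector between 0.897198 and 1.1972 rad) or ((horizontal distance between block1 and tray below 0.09 m and height (world z) of block1 above 0.02 m) and (horizontal distance between block2 and tray below 0.09 m and height (world z) of block2 above 0.02 m) and (horizontal distance between block3 and tray below 0.09 m and height (world z) of block3 above 0.02 m) and value of joint selector between 0.373599 and 0.673599 rad)) and linear speed of each of pedal1, pedal2, pedal3, block1, block2, block3 below 0.02 m/s); the robot touches nothing.
It fails at once if a bystander is moved more than 5 cm (distance of any of stomp1, stomp2, knobcap, nutdriver, enclosure, cup from where it was at the start of the episode above 0.05 m).
Of pedal1, pedal2, pedal3 only 1 to 3 are there at a start; the rules pass over those that are not, and their reading is None.
At some moment in a run one of pedal1, pedal2, pedal3, block1, block2, block3 may be knocked a few centimetres aside while the robot is not near it.
Once in a run the grip may slacken for a moment while it holds something.
It also fails if it takes over 192 s, if anything falls off the work surface, if the arm or the gripper's body presses on something with over 40 N, if the wrist force passes 120 N, or if a joint passes its speed limit or range.

## Working session

There is one attempt and no reset: what is moved stays moved. The work goes in short steps, Python scripts to look and compute and a tool call to move; the robot and the scene stay as the last step left them, time stands still between calls to the robot, and variables do not carry over. Pictures are saved under pics/ and viewed, about 12 in all and at most 16, crops included, and the job is handed in when it is done.

Besides the shell and the picture viewer there is one more tool, called after "Call:" by a JSON object that holds its "method" and its "body". arm_command: Moves the arm, as the interface text tells. Its arguments: {"type":"object","properties":{"increments":{"type":"array","items":{"type":"array"}}},"required":["increments"]}

```bash
mkdir -p pics; ls; cat > h.py <<'E'
import numpy as np, cv2
from bench import readout, imaging, arm
from scipy.spatial.transform import Rotation as R
def cam(n, st=None):
    i=imaging.camera_info(n); f=192/np.tan(np.radians(i["vfov"])/2)
    if "eye" in i: e=np.array(i["eye"],float); r=np.array(i["rotation"],float)
    else:
        T=np.array(i["T_tool_cam"],float); q=R.from_quat(st["ee_rot"]).as_matrix()
        r=q@T[:3,:3]; e=np.array(st["position"])+q@T[:3,3]
    return f,i["cx"],i["cy"],e,r
def cloud(n,d,st=None):
    f,cx,cy,e,r=cam(n,st); v,u=np.mgrid[:384,:512]
    P=np.stack([(u-cx)/f*d,(v-cy)/f*d,d],-1)@r.T+e
    P[d<=0]=np.nan; return P
def ray(n,uv,z,st=None):
    f,cx,cy,e,r=cam(n,st); uv=np.atleast_2d(uv).astype(float)
    w=np.c_[(uv[:,0]-cx)/f,(uv[:,1]-cy)/f,np.ones(len(uv))]@r.T
    return e+w*((z-e[2])/w[:,2])[:,None]
def shot(n):
    st=readout.read_state(); im,d=imaging.get_image(n); return st,im,d
E
python3 - <<'E'
from h import *
for n in("top","scene"):
    i=imaging.camera_info(n); print(n,i)
    st,im,d=shot(n); cv2.imwrite(f"pics/{n}0.png",cv2.resize(im,(800,600))); np.savez(f"pics/{n}0.npz",im=im,d=d)
print(imaging.camera_info("wrist")); print(st)
E
```

```text
pics
top {'vfov': 49.74253696088557, 'cx': 262.21053592980815, 'cy': 195.46651659961196, 'eye': array([ 384.81628703,   -5.39302181, 1209.19023366]), 'rotation': array([-0.69694877,  0.71362734, -0.04678516,  0.05300544])}
scene {'vfov': 56.79623240763435, 'cx': 251.15774066884444, 'cy': 194.48428792579944, 'eye': array([985.6395021 , 349.99499886, 822.44543669]), 'rotation': array([ 0.42152456,  0.8429835 , -0.30291011, -0.14121378])}
{'vfov': 61.85793097055981, 'cx': 260.14007624476824, 'cy': 189.19369946501317, 'T_tool_cam': array([[-5.90542850e-04, -3.20323308e-01,  9.47308097e-01,
        -1.42781438e+02],
       [ 9.99998605e-01, -1.66949772e-03,  5.88646868e-05,
         3.75994708e-01],
       [ 1.56267298e-03,  9.47306809e-01,  3.20323847e-01,
        -8.24143686e+01],
       [ 0.00000000e+00,  0.00000000e+00,  0.00000000e+00,
         1.00000000e+00]])}
{'clock': 0.05, 'joints': array([ 1.58359905e+00,  3.85510334e-01,  6.63319820e-03, -4.74330176e-04,
       -1.19400992e+00, -2.58601698e-01]), 'joint_vel': array([ 0.00037297, -0.00101567,  0.00110838,  0.00124295,  0.00094508,
       -0.00064627]), 'joint_efforts': array([-7.19533018e-04, -3.93679726e+01,  1.89161235e+01,  4.20553967e+00,
       -2.31921673e-03,  8.36855833e-06]), 'position': array([151.92736237, 605.65091801, 230.25603688]), 'ee_rot': array([-0.7017109 ,  0.08749928,  0.70181978,  0.08599233]), 'contact_force': array([-0.19968212, -0.27092601, -0.20559257]), 'wrist_torque': array([-0.01630508,  0.04019112, -0.0199743 ]), 'gripper_width': 85.11754602306668}
```

View pics/top0.png

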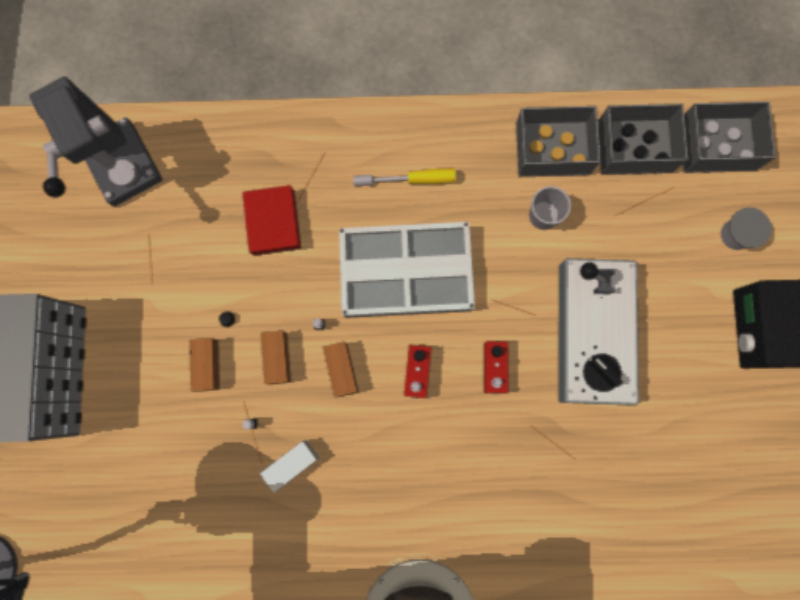

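View pics/scene0.png

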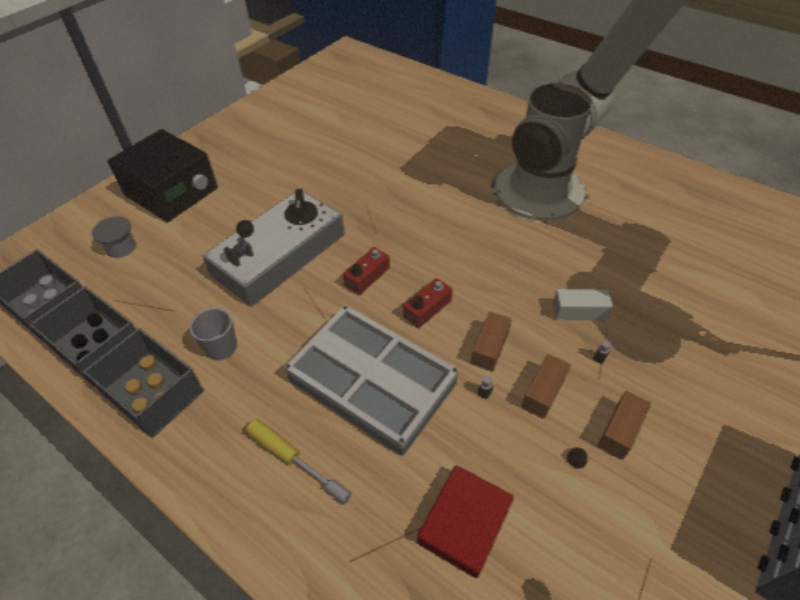

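The top view shows two pedals with knobs at (418,372) and (497,367). The blocks are at (203,364), (275,357) and (341,369), and the tray is at (407,268). The console has its selector at (603,373) and the lever ball at (590,270).

Things that could be taken for these:
- **Pedals:** the red enclosure at (271,219), which has no knob.
- **Blocks:** the white block at (288,466).
- **Ball or knob:** the knob cap at (228,319) and the black balls in the bins.

I choose two pedals and two brown blocks, so the selector goes to 2 clicks.

```bash
sed -i 's/r=np.array(i\["rotation"\],float)$/r=R.from_quat(i["rotation"]).as_matrix()/' h.py
cat >> h.py <<'E'
def rect(P2):
    (c,s,a)=cv2.minAreaRect(P2.astype(np.float32)); 
    if s[0]<s[1]: s=s[::-1]; a+=90
    return np.round(c,1),np.round(s,1),round((a+90)%180-90,1)   # long-axis yaw deg
def find(n,im,d,boxes,zlo,zhi,st=None):
    P=cloud(n,d,st); out=[]
    for (x0,x1,y0,y1) in boxes:
        m=(P[...,0]>x0)&(P[...,0]<x1)&(P[...,1]>y0)&(P[...,1]<y1)&(P[...,2]>zlo)&(P[...,2]<zhi)
        k,l,s,_=cv2.connectedComponentsWithStats(m.astype(np.uint8))
        for j in range(1,k):
            if s[j,4]<60: continue
            p=P[l==j]; u,v=np.median(np.argwhere(l==j),0)[::-1]
            out.append((*rect(p[:,:2]),round(np.median(p[:,2]),1),np.median(im[l==j],0),(u,v),s[j,4]))
    return out
E
python3 - <<'E'
from h import *
st=readout.read_state(); print(R.from_quat(st["ee_rot"]).as_matrix().round(2))
T=np.load("pics/top0.npz");S=np.load("pics/scene0.npz")
for n,D in(("top",T),("scene",S)):
    P=cloud(n,D["d"])
    b=P[(abs(P[...,2])<12)][:,2]; print(n,"bench z",np.median(b))
    for o in find(n,D["im"],D["d"],[(250,900,-600,500)],22,60): print(*o)
    print("low/tray"); 
    for o in find(n,D["im"],D["d"],[(400,750,-150,150)],40,52): print(*o)
    print("console");
    for z in((55,66),(90,110),(120,190)):
        for o in find(n,D["im"],D["d"],[(250,650,-500,-200)],*z): print(z,*o)
E
```

```text
[[-0.   -0.24 -0.97]
 [-0.   -0.97  0.24]
 [-1.    0.   -0.  ]]
top bench z -0.17982658730147705
[ 857.6 -508.6] [84.7  4.6] -0.1 41.8 [58. 61. 63.] (np.float64(433.0), np.float64(88.0)) 144
[ 836.2 -542.9] [116.8  55.1] 34.0 41.8 [46. 48. 49.] (np.float64(443.0), np.float64(99.0)) 272
[ 819.1 -259.3] [168.3  80.3] 55.7 41.7 [46. 47. 49.] (np.float64(350.0), np.float64(107.0)) 290
[ 857.5 -348.2] [84.7  3.3] -0.9 43.1 [58. 61. 63.] (np.float64(379.0), np.float64(90.0)) 101
[ 819.8 -418.9] [168.2  78.6] 55.3 41.8 [45. 47. 48.] (np.float64(399.0), np.float64(105.0)) 338
[828.5 488. ] [53.5 23.6] -0.4 29.6 [56. 55. 57.] (np.float64(96.0), np.float64(110.0)) 92
[803.  -43.6] [89.3 25.3] 89.5 26.8 [ 28. 175. 199.] (np.float64(278.0), np.float64(112.0)) 211
[724.2 261.1] [121.8  96.3] 6.8 34.5 [ 27.  33. 156.] (np.float64(173.0), np.float64(140.0)) 1316
[ 738.  -265.9] [60.2 34.6] 54.6 42.3 [93. 93. 99.] (np.float64(356.0), np.float64(127.0)) 147
[ 677.5 -591.2] [59.5 16.9] -0.2 53.3 [ 95.  99. 103.] (np.float64(470.0), np.float64(147.0)) 123
[621.1   8.2] [240.8 163.6] -88.4 33.9 [131. 13
[... 3176 characters left out ...]
4 [ 57.  135.5 151. ] (np.float64(173.0), np.float64(280.0)) 310
[725.3 264.7] [120.2  94.9] 6.8 34.3 [ 31.  35. 111.] (np.float64(298.0), np.float64(332.0)) 2478
low/tray
[620.8  10.9] [241.9 164.5] -88.2 45.2 [138. 146. 151.] (np.float64(239.0), np.float64(238.0)) 2547
[442.2 134.1] [90.1 40.4] 9.8 41.8 [ 51.  75. 110.] (np.float64(314.0), np.float64(213.0)) 299
console
(55, 66) [ 497.7 -332.3] [260.7 131.9] -3.9 60.1 [135. 143. 149.] (np.float64(174.0), np.float64(152.5)) 2060
(90, 110) [ 423.8 -327.7] [59.  13.5] 42.9 100.7 [36.  41.5 47.5] (np.float64(191.0), np.float64(128.0)) 74
(120, 190) [ 588.2 -291.7] [38.6 25.5] -60.2 170.3 [36. 41. 46.] (np.float64(156.0), np.float64(146.0)) 115
```

Call:
{"method": "arm_command", "body": {"increments": [[[0, 0, 1], [20, -45, -2], 0], [[0, 0, 2], [40, -90, -4], 0], [[0, 0, 3], [60, -135, -6], 0], [[0, 0, 4], [80, -180, -8], 0], [[0, 0, 5], [100, -225, -10], 0]]}}

```text
clock: 0.6
position: [252.3, 378.5, 219.9]
ee_rot: [-0.705, 0.057, 0.705, 0.055]
contact_force: [-0.2, 0.7, -0.5]
gripper_width: 85.2
```

Call:
{"method": "arm_command", "body": {"increments": [[[0, 0, 0], [20, -45, -2], 0], [[0, 0, 0], [40, -90, -4], 0], [[0, 0, 1], [60, -135, -6], 0], [[0, 0, 1], [80, -180, -8], 0], [[0, 0, 2], [100, -225, -10], 0]]}}

```text
clock: 1.1
position: [352.3, 151.5, 209.9]
ee_rot: [0.706, -0.044, -0.706, -0.042]
contact_force: [2.0, 0.5, 0.0]
gripper_width: 85.3
```

Call:
{"method": "arm_command", "body": {"increments": [[[0, 0, 0], [20, -45, -2], 0], [[0, 0, 0], [40, -90, -4], 0], [[0, 0, 0], [60, -135, -6], 0], [[0, 0, 0], [80, -163, -8], 0], [[0, 0, 0], [80, -163, -8], 0]]}}

```text
clock: 1.6
position: [433.4, -14.4, 201.2]
ee_rot: [-0.705, 0.046, 0.706, 0.044]
contact_force: [-0.3, 0.0, -0.5]
gripper_width: 85.0
```

```bash
cat >> h.py <<'E'
def pose():
    st=readout.read_state(); M=R.from_quat(st["ee_rot"]).as_matrix()
    print("t",round(st["clock"],2),"pos",np.round(st["position"],1),"Y",round(np.degrees(np.arctan2(M[1,1],M[0,1])),1),"tilt",np.round(M[:2,0],3),"q6",round(np.degrees(st["joints"][5])),"F",np.round(st["contact_force"],1),"w",round(st["gripper_width"],1)); return st
E
python3 - <<'E'
from h import *
pose(); st,im,d=shot("wrist"); cv2.imwrite("pics/w1.png",im)
for o in find("wrist",im,d,[(350,750,-200,250)],30,60,st): print(*o)
E
```

```text
t 1.6 pos [433.4 -14.4 201.2] Y -97.3 tilt [-0.001 -0.003] q6 63 F [-0.3  0.  -0.5] w 85.0
[570.6   8.5] [241.3  61.5] -88.6 32.1 [143. 148. 148.] (np.float64(190.0), np.float64(30.0)) 12574
[525.  173.6] [15.6 14.4] 71.3 43.6 [181.  184.5 194. ] (np.float64(42.0), np.float64(99.0)) 340
[ 436.8 -149.7] [94.1 42.3] -2.3 38.4 [ 19.  35. 113.] (np.float64(396.0), np.float64(144.0)) 4312
[432.9  -7.1] [93.4 42.1] -7.1 38.4 [ 23.  46. 164.] (np.float64(252.0), np.float64(166.0)) 3861
[439.7 133.1] [93.9 43.4] 12.9 42.1 [ 46. 105. 165.] (np.float64(112.0), np.float64(178.0)) 4310
[454.8 238.3] [74.8 23.1] -0.0 41.2 [ 35.  84. 132.] (np.float64(10.0), np.float64(191.5)) 1312
```

View pics/w1.png

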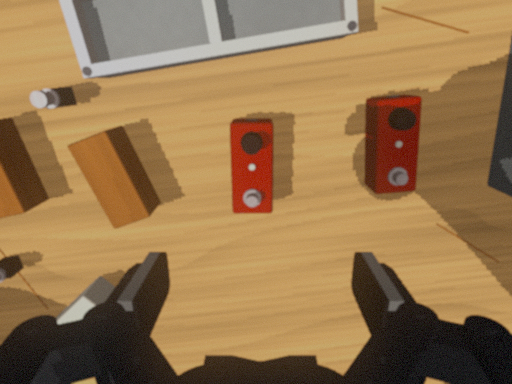

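The crop confirms it: two true pedals with knob and switch at (252,166) and (396,144), brown blocks to the left, and the tray at the top. Grasping pedal A.

Call:
{"method": "arm_command", "body": {"increments": [[[0, 0, 0], [0, 5, -40], 0], [[0, 0, 0], [0, 7, -80], 0], [[0, 0, 0], [0, 7, -110], 0], [[0, 0, 0], [0, 7, -120], 0], [[0, 0, 0], [0, 7, -120], 0]]}}

```text
clock: 2.15
position: [431.5, -5.8, 80.4]
ee_rot: [-0.704, 0.045, 0.707, 0.042]
contact_force: [0.7, -0.3, 0.3]
gripper_width: 85.7
```

```bash
python3 -c "
from h import *
pose()"
```

```text
t 2.15 pos [431.5  -5.8  80.4] Y -97.1 tilt [-0.005 -0.004] q6 62 F [ 0.7 -0.3  0.3] w 85.7
```

Call:
{"method": "arm_command", "body": {"increments": [[[0, 0, 0], [1, -1, -30], 0], [[0, 0, 0], [1, -1, -60], 0], [[0, 0, 0], [1, -1, -67], 0], [[0, 0, 0], [1, -1, -67], 0.3], [[0, 0, 0], [1, -1, -67], 1]]}}

```text
clock: 2.65
position: [434.0, -6.3, 14.9]
ee_rot: [-0.705, 0.045, 0.706, 0.043]
contact_force: [-0.7, -0.8, 0.2]
gripper_width: 59.2
```

Call:
{"method": "arm_command", "body": {"increments": [[[0, 0, 0], [0, 0, 0], 1], [[0, 0, 0], [0, 0, 0], 1], [[0, 0, 0], [0, 0, 0], 1], [[0, 0, 0], [0, 0, 0], 1], [[0, 0, 0], [0, 0, 0], 1]]}}

```text
clock: 3.15
position: [435.4, -5.8, 16.8]
ee_rot: [0.707, -0.044, -0.705, -0.043]
contact_force: [-1.8, 0.3, 6.6]
gripper_width: 40.7
```

Call:
{"method": "arm_command", "body": {"increments": [[[0, 0, 0], [0, 0, 20], 1], [[0, 0, 0], [0, 0, 45], 1], [[0, 0, 0], [0, 0, 80], 1], [[0, 0, 0], [0, 0, 110], 1], [[0, 0, 0], [0, 0, 110], 1]]}}

```text
clock: 3.65
position: [438.3, -5.0, 131.5]
ee_rot: [0.71, -0.042, -0.701, -0.044]
contact_force: [0.2, -0.7, -2.5]
gripper_width: 40.5
```

```bash
python3 - <<'E'
from h import *
st=pose(); st,im,d=shot("wrist"); cv2.imwrite("pics/w2.png",im)
for o in find("wrist",im,d,[(350,520,-80,60)],100,180,st): print(*o)
E
```

```text
t 3.65 pos [438.3  -5.  131.5] Y -97.0 tilt [0.013 0.001] q6 62 F [ 0.2 -0.7 -2.5] w 40.5
[437.9  -9.5] [91.8 77. ] -7.3 153.2 [ 26.  41. 134.] (np.float64(261.0), np.float64(266.0)) 22438
[449.1  32.2] [7.6 2.1] 84.0 178.0 [39. 52. 73.] (np.float64(154.0), np.float64(302.0)) 165
```

View pics/w2.png

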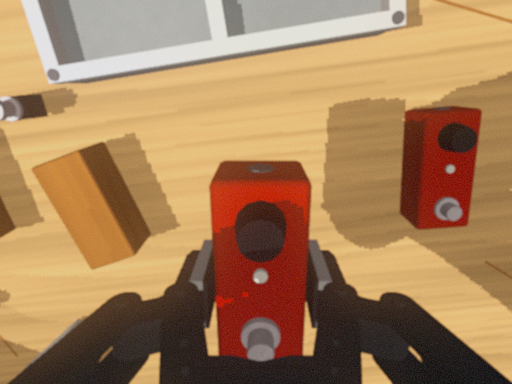

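```bash
cat >> h.py <<'E'
def held(zc=None,red=True,save=None):
    """top plane & centre of the held piece from wrist view, in world, and relative to TCP"""
    st=pose(); p=np.array(st["position"]); st2,im,d=shot("wrist")
    if save: cv2.imwrite(save,im)
    P=cloud("wrist",d,st); h=cv2.cvtColor(im,cv2.COLOR_BGR2HSV)
    m=(abs(P-p)[...,:2].max(-1)<70)&(P[...,2]>p[2]+10)&(P[...,2]<p[2]+45)&(h[...,1]>120)
    if red: m&=((h[...,0]<6)|(h[...,0]>172))
    else: m&=((h[...,0]>7)&(h[...,0]<22))
    q=P[m]; zt=np.percentile(q[:,2],60)
    for _ in range(3):
        A=np.c_[q[:,:2]-p[:2],np.ones(len(q))]; s=np.abs(q[:,2]-zt)<3
        c=np.linalg.lstsq(A[s],q[s,2],rcond=None)[0]; zt=A@c
    s=np.abs(q[:,2]-zt)<2; print("top z at tcp",round(c[2],1),"rel",round(c[2]-p[2],1),"slope",c[:2].round(3),"n",s.sum(),"rect",*rect(q[s][:,:2]),"xy ext",q[s].min(0).round(1),q[s].max(0).round(1))
E
python3 - <<'E'
from h import *
held()
E
```

```text
t 3.7 pos [436.5  -5.3 129.2] Y -97.0 tilt [0.008 0.001] q6 62 F [-0.3  0.2 -3.2] w 40.9
top z at tcp 150.5 rel 21.3 slope [0.005 0.002] n 9883 rect [435.8  -5.7] [91.  41.2] -6.7 xy ext [389.6 -30.2 148.4] [481.6  19.1 152.6]
```

Call:
{"method": "arm_command", "body": {"increments": [[[0, 0, -8], [23, 7, 0], 1], [[0, 0, -16], [46, 14, 0], 1], [[0, 0, -24], [69, 21, 0], 1], [[0, 0, -32], [92, 28, 0], 1], [[0, 0, -40], [115, 36, 0], 1]]}}

```text
clock: 4.25
position: [549.6, 30.2, 125.4]
ee_rot: [0.647, -0.286, -0.647, -0.283]
contact_force: [0.2, 0.8, -2.2]
gripper_width: 40.4
```

Call:
{"method": "arm_command", "body": {"increments": [[[0, 0, -8], [23, 7, 0], 1], [[0, 0, -16], [46, 14, 0], 1], [[0, 0, -24], [69, 21, -5], 1], [[0, 0, -32], [92, 28, -10], 1], [[0, 0, -40], [113, 36, -15], 1]]}}

```text
clock: 4.75
position: [662.1, 66.0, 107.3]
ee_rot: [-0.508, 0.493, 0.511, 0.488]
contact_force: [-0.5, -0.6, -2.9]
gripper_width: 41.3
```

Call:
{"method": "arm_command", "body": {"increments": [[[0, 0, -1], [0, 0, 0], 1], [[0, 0, -1], [0, 0, 0], 1], [[0, 0, -1], [0, 0, 0], 1], [[0, 0, -1], [0, 0, 0], 1], [[0, 0, -1], [0, 0, 0], 1]]}}

```text
clock: 5.25
position: [661.7, 65.9, 107.8]
ee_rot: [-0.504, 0.497, 0.507, 0.492]
contact_force: [-0.5, -0.6, -2.9]
gripper_width: 41.0
```

```bash
python3 - <<'E'
from h import *
held(save="pics/w3.png")
E
```

```text
t 5.25 pos [661.7  65.9 107.8] Y -178.8 tilt [-0.008 -0.003] q6 -18 F [-0.5 -0.6 -2.9] w 41.0
top z at tcp 128.9 rel 21.1 slope [-0.009  0.002] n 11750 rect [661.9  65.9] [91.5 41.5] -88.2 xy ext [640.9  20.1 126.8] [683.  111.5 130.9]
```

View pics/w3.png

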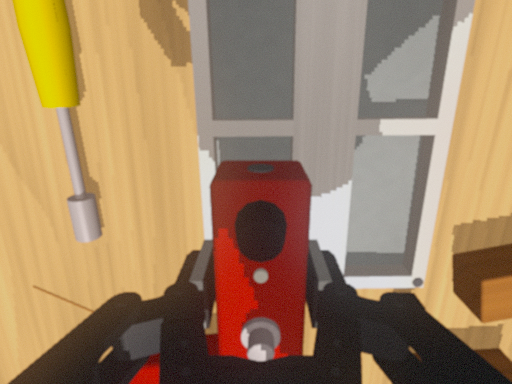

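```bash
python3 - <<'E'
from h import *
for n in("top","scene"):
    D=np.load(f"pics/{n}0.npz")
    for o in find(n,D["im"],D["d"],[(530,710,-120,140)],24,36): print(n,*o[:4],o[6])
st,im,d=shot("wrist")
for o in find("wrist",im,d,[(530,710,-120,140)],24,36,st)+find("wrist",im,d,[(530,710,-120,140)],42,50,st): print("w",*o[:4],o[6])
E
```

```text
top [670.2 -47.8] [105.1  48.9] -88.2 29.7 586
top [667.5  67.6] [105.1  49.7] -88.6 29.8 591
top [578.5 -50.5] [105.   49.5] -87.8 29.9 617
top [575.  65.] [104.7  50.1] -87.7 29.7 615
scene [572.  -51.3] [100.6  45.6] -88.3 29.5 507
scene [569.2  64.7] [101.7  45.5] -88.0 29.4 592
scene [664.5 -49.3] [99.7 46.3] -88.4 29.5 603
scene [676.1  50.1] [283.6 130.8] -54.9 29.5 214
scene [660.7  67.3] [101.8  47. ] -88.7 29.4 702
w [667.8 -28.7] [70.4 51.5] -88.5 30.3 9718
w [574.1 -30.9] [69.8 47.7] -88.5 30.3 8974
w [571.3  67.8] [104.4  48.2] -88.9 30.3 8860
w [666.2  29.3] [51.3 21.1] 1.5 30.3 1844
w [620.4  34.5] [193.3 163. ] -88.6 46.2 26858
```

Call:
{"method": "arm_command", "body": {"increments": [[[0.4, 0, 0], [3, 1, -15], 1], [[0, 0, 0], [4, 2, -35], 1], [[0, 0, 0], [4, 2, -50], 1], [[0, 0, 0], [4, 2, -57], 1], [[0, 0, 0], [4, 2, -59], 1]]}}

```text
clock: 5.85
position: [665.3, 67.7, 47.4]
ee_rot: [-0.503, 0.498, 0.507, 0.491]
contact_force: [0.3, 0.0, -1.0]
gripper_width: 40.7
```

```bash
python3 - <<'E'
from h import *
held()
E
```

```text
t 5.85 pos [665.3  67.7  47.4] Y -178.8 tilt [-0.01  -0.003] q6 -18 F [ 0.3  0.  -1. ] w 40.7
top z at tcp 68.5 rel 21.1 slope [-0.01   0.002] n 12139 rect [665.8  67.7] [91.5 42.2] -89.2 xy ext [644.3  21.9  66.3] [687.  113.5  70.7]
```

Call:
{"method": "arm_command", "body": {"increments": [[[0, 0, 0], [0, 0, 0], 0.6], [[0, 0, 0], [0, 0, 0], 0], [[0, 0, 0], [0, 0, 0], 0], [[0, 0, 0], [0, 0, 10], 0], [[0, 0, 0], [0, 0, 40], 0]]}}

```text
clock: 6.4
position: [664.0, 67.4, 86.4]
ee_rot: [-0.502, 0.5, 0.508, 0.49]
contact_force: [0.2, -0.1, -0.7]
gripper_width: 85.3
```

Call:
{"method": "arm_command", "body": {"increments": [[[0, 0, 0], [-5, 0, 40], 0], [[0, 0, 8], [-30, -25, 70], 0], [[0, 0, 16], [-55, -50, 80], 0], [[0, 0, 24], [-80, -75, 80], 0], [[0, -0.6, 32], [-105, -100, 80], 0]]}}

```text
clock: 6.9
position: [558.8, -33.3, 168.6]
ee_rot: [0.626, -0.336, -0.62, -0.333]
contact_force: [0.3, 0.1, 0.6]
gripper_width: 85.0
```

Call:
{"method": "arm_command", "body": {"increments": [[[0, 0, 8], [-25, -25, 0], 0], [[0, 0, 16], [-50, -50, 0], 0], [[0, 0, 24], [-75, -75, 0], 0], [[0, 0, 32], [-100, -100, 0], 0], [[0, 0, 40], [-123, -117, 0], 0]]}}

```text
clock: 7.4
position: [434.9, -151.5, 170.1]
ee_rot: [0.704, -0.1, -0.696, -0.099]
contact_force: [0.2, -0.1, 0.4]
gripper_width: 85.4
```

Call:
{"method": "arm_command", "body": {"increments": [[[0, 0, 7], [0, 0, 0], 0], [[0, 0, 14], [0, 0, 0], 0], [[0, 0, 14], [0, 0, 0], 0], [[0, 0, 14], [0, 0, 0], 0], [[0, 0, 14], [0, 0, 0], 0]]}}

```text
clock: 7.9
position: [435.2, -151.4, 170.5]
ee_rot: [0.711, -0.014, -0.703, -0.013]
contact_force: [-0.3, -0.0, 0.5]
gripper_width: 85.6
```

```bash
cat >> h.py <<'E'
def survey():
    st=pose()
    for n in("wrist","top"):
        _,im,d=shot(n); cv2.imwrite(f"pics/last_{n}.png",im)
        for o in find(n,im,d,[(350,740,-220,460)],36.5,70,st):
            if o[4][1]<130 and o[4][2]-o[4][0]>60: print(n,*o[:4],o[4],o[6])
E
python3 -c "
from h import *
survey()"
```

```text
t 7.9 pos [ 435.2 -151.4  170.5] Y -92.2 tilt [ 0.012 -0.001] q6 87 F [-0.3 -0.   0.5] w 85.6
wrist [ 437.7 -150. ] [93.1 41.5] -2.4 38.4 [ 22.  44. 160.] 4480
top [463.8 251.1] [93.4 42.7] 4.8 41.4 [ 56. 100. 159.] 492
top [454.  381.9] [94.2 43. ] 3.7 41.5 [ 57. 101. 160.] 494
top [439.1 136.1] [94.8 38.8] 8.7 41.7 [ 56. 100. 159.] 384
```

Call:
{"method": "arm_command", "body": {"increments": [[[0, 0.7, 0], [2, 1, -40], 0], [[0, 0.7, 0], [2, 1, -80], 0], [[0, 0.7, 0], [2, 1, -115], 0], [[0, 0.7, 0], [2, 1, -145], 0], [[0, 0.7, 0], [2, 1, -157], 0]]}}

```text
clock: 8.5
position: [435.3, -150.2, 10.4]
ee_rot: [-0.705, 0.014, 0.709, 0.013]
contact_force: [-0.5, -1.6, 0.3]
gripper_width: 85.5
```

Call:
{"method": "arm_command", "body": {"increments": [[[0, 0, 0], [0, 0, 0], 0.3], [[0, 0, 0], [0, 0, 0], 1], [[0, 0, 0], [0, 0, 0], 1], [[0, 0, 0], [0, 0, 0], 1], [[0, 0, 0], [0, 0, 0], 1]]}}

```text
clock: 9.0
position: [436.3, -150.2, 11.5]
ee_rot: [-0.706, 0.014, 0.708, 0.013]
contact_force: [-0.3, 0.7, 3.7]
gripper_width: 41.2
```

Call:
{"method": "arm_command", "body": {"increments": [[[0, 0, 0], [0, 0, 0], 1], [[0, 0, 0], [0, 0, 30], 1], [[0, 0, 0], [0, 0, 60], 1], [[0, 0, 0], [0, 0, 90], 1], [[0, 0, 0], [0, 0, 100], 1]]}}

```text
clock: 9.5
position: [437.7, -150.2, 114.2]
ee_rot: [0.708, -0.014, -0.706, -0.013]
contact_force: [0.4, 0.1, -1.8]
gripper_width: 41.0
```

Call:
{"method": "arm_command", "body": {"increments": [[[0, 0, -8], [20, 10, 0], 1], [[0, 0, -16], [45, 20, 0], 1], [[0, 0, -24], [70, 30, 0], 1], [[0, 0, -32], [92, 40, 0], 1], [[0, 0, -40], [115, 50, 0], 1]]}}

```text
clock: 10.0
position: [552.5, -99.7, 112.7]
ee_rot: [-0.658, 0.258, 0.659, 0.256]
contact_force: [0.2, -0.8, -1.1]
gripper_width: 41.4
```

Call:
{"method": "arm_command", "body": {"increments": [[[0, 0, -8], [23, 10, 0], 1], [[0, 0, -16], [46, 20, 0], 1], [[0, 0, -24], [69, 30, 0], 1], [[0, 0, -32], [92, 40, 0], 1], [[0, 0, -40], [113, 51, 0], 1]]}}

```text
clock: 10.5
position: [665.4, -48.4, 110.6]
ee_rot: [-0.528, 0.47, 0.531, 0.467]
contact_force: [0.4, 0.9, -1.3]
gripper_width: 41.5
```

Call:
{"method": "arm_command", "body": {"increments": [[[0, 0, -6], [0, 0, 0], 1], [[0, 0, -6], [0, 0, 0], 1], [[0, 0, -6], [0, 0, 0], 1], [[0, 0, -6], [0, 0, 0], 1], [[0, 0, -6], [0, 0, 0], 1]]}}

```text
clock: 11.0
position: [665.0, -48.6, 110.7]
ee_rot: [-0.503, 0.497, 0.506, 0.494]
contact_force: [0.4, -0.4, -1.8]
gripper_width: 40.9
```

```bash
python3 -c "
from h import *
held()"
```

```text
t 11.0 pos [665.  -48.6 110.7] Y -178.9 tilt [-0.006  0.001] q6 -9 F [ 0.4 -0.4 -1.8] w 40.9
top z at tcp 137.1 rel 26.4 slope [-0.006 -0.   ] n 12201 rect [665.1 -53.2] [88.5 41.2] -88.7 xy ext [644.1 -97.6 135. ] [686.   -9.1 139.2]
```

Call:
{"method": "arm_command", "body": {"increments": [[[0, 0, 0], [3, 4, -20], 1], [[0, 0, 0], [3, 4, -40], 1], [[0, 0, 0], [3, 4, -54], 1], [[0, 0, 0], [3, 4, -61], 1], [[0, 0, 0], [3, 4, -64], 1]]}}

```text
clock: 11.55
position: [667.9, -44.8, 46.2]
ee_rot: [-0.503, 0.497, 0.506, 0.494]
contact_force: [-1.4, 0.1, -0.9]
gripper_width: 41.0
```

```bash
python3 -c "
from h import *
held(save='pics/w4.png')"
```

```text
t 11.55 pos [667.9 -44.8  46.2] Y -178.9 tilt [-0.007  0.   ] q6 -9 F [-1.4  0.1 -0.9] w 41.0
top z at tcp 72.6 rel 26.4 slope [-0.008  0.   ] n 12780 rect [668.  -49.4] [88.7 41.3] -88.8 xy ext [647.1 -93.9  70.5] [689.2  -4.9  74.7]
```

View pics/w4.png

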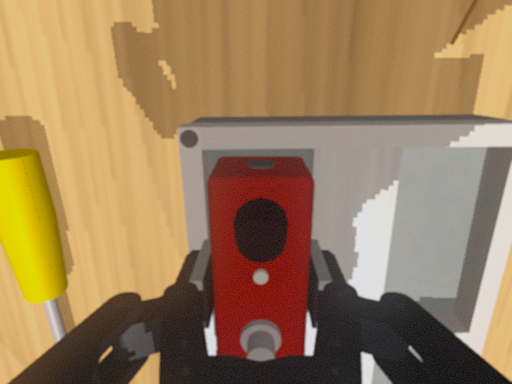

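Call:
{"method": "arm_command", "body": {"increments": [[[0, 0, 0], [0, 0, 0], 0.6], [[0, 0, 0], [0, 0, 0], 0], [[0, 0, 0], [0, 0, 0], 0], [[0, 0, 0], [0, 0, 15], 0], [[0, 0, 0], [0, 0, 55], 0]]}}

```text
clock: 12.1
position: [665.7, -45.0, 99.1]
ee_rot: [-0.501, 0.499, 0.508, 0.492]
contact_force: [0.9, -1.2, 0.1]
gripper_width: 85.4
```

Call:
{"method": "arm_command", "body": {"increments": [[[0, 0, 8], [-15, 10, 40], 0], [[0, 0, 16], [-40, 25, 60], 0], [[0, 0, 24], [-65, 45, 70], 0], [[0, 0, 32], [-90, 65, 70], 0], [[0, 0, 40], [-114, 89, 70], 0]]}}

```text
clock: 12.6
position: [551.3, 44.6, 171.6]
ee_rot: [-0.643, 0.295, 0.645, 0.288]
contact_force: [0.5, 0.1, -0.3]
gripper_width: 85.4
```

Call:
{"method": "arm_command", "body": {"increments": [[[0, 0, 8], [-23, 18, 0], 0], [[0, 0, 16], [-46, 36, 0], 0], [[0, 0, 24], [-69, 54, 0], 0], [[0, 0, 32], [-92, 72, 0], 0], [[0, 0, 40], [-112, 89, 0], 0]]}}

```text
clock: 13.1
position: [438.6, 134.4, 173.4]
ee_rot: [0.706, -0.054, -0.704, -0.048]
contact_force: [0.0, 1.0, -0.0]
gripper_width: 85.4
```

Call:
{"method": "arm_command", "body": {"increments": [[[0, 0, 8], [0, 0, 0], 0], [[0, 0, 16], [0, 0, 0], 0], [[0, 0, 22], [0, 0, 0], 0], [[0, 0, 22], [0, 0, 0], 0], [[0, 0, 22], [0, 0, 0], 0]]}}

```text
clock: 13.6
position: [438.9, 134.5, 174.5]
ee_rot: [0.705, 0.081, -0.7, 0.086]
contact_force: [0.7, 0.8, -0.0]
gripper_width: 85.0
```

```bash
python3 - <<'E'
from h import *
survey()
_,im,d=shot("top")
for o in find("top",im,d,[(530,720,-130,140)],60,75): print("tray",*o[:4],o[6])
E
```

```text
t 13.6 pos [438.9 134.5 174.5] Y -76.4 tilt [ 0.008 -0.006] q6 65 F [ 0.7  0.8 -0. ] w 85.0
wrist [463.9 252.4] [94.  42.3] 4.8 42.1 [ 45. 103. 162.] 5770
wrist [439.9 133.6] [93.5 42.1] 12.9 42.2 [ 44. 100. 158.] 4677
top [458.3 382.1] [84.8 43.8] 4.0 41.9 [ 58. 103. 163.] 409
top [414.7 126.5] [42.3 41.5] 12.9 41.7 [ 56.  99. 158.] 196
tray [667.5 -47.4] [92.2 42.6] -88.5 67.7 425
tray [668.   61.7] [93.8 43.7] -89.7 67.6 439
```

Call:
{"method": "arm_command", "body": {"increments": [[[0.3, 0.4, -0.7], [1, -1, -40], 0], [[0.3, 0.4, -0.7], [1, -1, -80], 0], [[0.3, 0.4, -0.7], [1, -1, -115], 0], [[0.3, 0.4, -0.7], [1, -1, -145], 0], [[0.3, 0.4, -0.7], [1, -1, -157], 0]]}}

```text
clock: 14.25
position: [438.3, 132.2, 14.1]
ee_rot: [-0.701, -0.078, 0.705, -0.081]
contact_force: [-0.1, -0.7, -0.3]
gripper_width: 85.9
```

Call:
{"method": "arm_command", "body": {"increments": [[[0, 0, 0], [0, 0, 0], 0.3], [[0, 0, 0], [0, 0, 0], 1], [[0, 0, 0], [0, 0, 0], 1], [[0, 0, 0], [0, 0, 0], 1], [[0, 0, 0], [0, 0, 0], 1]]}}

```text
clock: 14.75
position: [439.2, 132.9, 15.3]
ee_rot: [-0.702, -0.078, 0.704, -0.08]
contact_force: [-0.5, 0.6, 4.4]
gripper_width: 41.3
```

Call:
{"method": "arm_command", "body": {"increments": [[[0, 0, 0], [0, 0, 0], 1], [[0, 0, 0], [0, 0, 30], 1], [[0, 0, 0], [0, 0, 60], 1], [[0, 0, 0], [0, 0, 90], 1], [[0, 0, 0], [0, 0, 100], 1]]}}

```text
clock: 15.25
position: [440.5, 133.6, 118.1]
ee_rot: [0.703, 0.079, -0.702, 0.079]
contact_force: [-0.2, 0.3, -0.9]
gripper_width: 41.0
```

```bash
python3 -c "
from h import *
held(red=False)"
```

```text
t 15.25 pos [440.5 133.6 118.1] Y -77.1 tilt [0.002 0.   ] q6 66 F [-0.2  0.3 -0.9] w 41.0
top z at tcp 145.0 rel 26.9 slope [0.003 0.002] n 17895 rect [443.5 133.8] [89.7 68.4] 13.0 xy ext [398.1 101.  142.9] [491.1 167.9 147.1]
```

Call:
{"method": "arm_command", "body": {"increments": [[[0, 0, -8], [12, -6, 0], 1], [[0, 0, -16], [24, -12, 0], 1], [[0, 0, -24], [36, -18, 0], 1], [[0, 0, -32], [48, -24, 0], 1], [[0, 0, -40], [60, -30, 0], 1]]}}

```text
clock: 15.8
position: [499.8, 103.0, 116.4]
ee_rot: [-0.687, 0.169, 0.687, 0.167]
contact_force: [0.2, -0.2, -0.7]
gripper_width: 40.6
```

Call:
{"method": "arm_command", "body": {"increments": [[[0, 0, -8], [15, -7, 0], 1], [[0, 0, -16], [30, -15, 0], 1], [[0, 0, -24], [45, -23, 0], 1], [[0, 0, -32], [60, -31, 0], 1], [[0, 0, -40], [73, -39, 0], 1]]}}

```text
clock: 16.3
position: [572.4, 63.3, 114.1]
ee_rot: [-0.585, 0.397, 0.588, 0.393]
contact_force: [-0.5, 0.0, -1.9]
gripper_width: 41.3
```

Call:
{"method": "arm_command", "body": {"increments": [[[0, 0, -8], [0, 0, 0], 1], [[0, 0, -16], [0, 0, 0], 1], [[0, 0, -21], [0, 0, -5], 1], [[0, 0, -21], [0, 0, -10], 1], [[0, 0, -21], [0, 0, -10], 1]]}}

```text
clock: 16.8
position: [571.0, 62.9, 101.9]
ee_rot: [-0.503, 0.498, 0.508, 0.492]
contact_force: [-0.6, -0.8, -0.5]
gripper_width: 40.8
```

```bash
python3 -c "
from h import *
held(red=False)"
```

```text
t 16.8 pos [571.   62.9 101.9] Y -178.8 tilt [-0.011 -0.001] q6 -21 F [-0.6 -0.8 -0.5] w 40.8
top z at tcp 128.6 rel 26.8 slope [-0.008 -0.003] n 17277 rect [564.4  58.9] [89.8 55.1] -89.9 xy ext [536.9  14.  126.6] [591.9 103.8 130.9]
```

Call:
{"method": "arm_command", "body": {"increments": [[[0, -0.5, 0], [3, 5, -15], 1], [[0, -0.5, 0], [3, 5, -30], 1], [[0, -0.5, 0], [3, 5, -45], 1], [[0, -0.5, 0], [3, 5, -52], 1], [[0, -0.5, 0], [3, 5, -55], 1]]}}

```text
clock: 17.35
position: [574.2, 68.0, 46.9]
ee_rot: [-0.505, 0.495, 0.506, 0.494]
contact_force: [0.2, -0.1, -2.0]
gripper_width: 40.8
```

```bash
python3 -c "
from h import *
held(red=False,save='pics/w5.png')"
```

```text
t 17.35 pos [574.2  68.   46.9] Y -178.7 tilt [-0.002 -0.001] q6 -22 F [ 0.2 -0.1 -2. ] w 40.8
top z at tcp 73.6 rel 26.8 slope [-0.001 -0.004] n 17596 rect [567.5  64.1] [90.2 54.8] -89.0 xy ext [540.1  19.   71.5] [595.5 109.2  75.8]
```

View pics/w5.png

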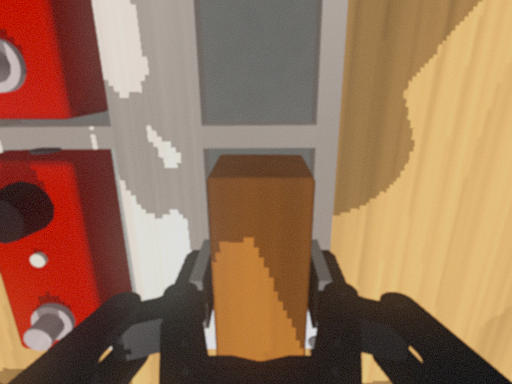

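The block sits inside its bay with both pedals flat beside it. Releasing it and going for the next block.

Call:
{"method": "arm_command", "body": {"increments": [[[0, 0, 0], [0, 0, 0], 0.6], [[0, 0, 0], [0, 0, 0], 0], [[0, 0, 0], [0, 0, 0], 0], [[0, 0, 0], [0, 0, 15], 0], [[0, 0, 0], [0, 0, 55], 0]]}}

```text
clock: 17.9
position: [571.9, 67.2, 99.6]
ee_rot: [-0.504, 0.498, 0.507, 0.492]
contact_force: [0.5, 0.2, -0.7]
gripper_width: 85.7
```

Call:
{"method": "arm_command", "body": {"increments": [[[0, 0, 8], [-10, 15, 35], 0], [[0, 0, 16], [-20, 30, 60], 0], [[0, 0, 24], [-32, 50, 70], 0], [[0, 0, 32], [-44, 70, 70], 0], [[0, 0, 40], [-56, 92, 70], 0]]}}

```text
clock: 18.4
position: [515.8, 160.0, 171.1]
ee_rot: [0.645, -0.293, -0.644, -0.288]
contact_force: [0.4, -0.5, -0.3]
gripper_width: 85.8
```

Call:
{"method": "arm_command", "body": {"increments": [[[0, 0, 8], [-11, 18, 0], 0], [[0, 0, 16], [-22, 36, 0], 0], [[0, 0, 24], [-33, 54, 0], 0], [[0, 0, 32], [-44, 72, 0], 0], [[0, 0, 40], [-55, 91, 0], 0]]}}

```text
clock: 18.9
position: [460.4, 251.8, 171.9]
ee_rot: [0.707, -0.052, -0.704, -0.048]
contact_force: [0.8, 0.2, 0.0]
gripper_width: 85.4
```

Call:
{"method": "arm_command", "body": {"increments": [[[0, 0, 7], [0, 0, 0], 0], [[0, 0, 13.5], [0, 0, 0], 0], [[0, 0, 13.5], [0, 0, 0], 0], [[0, 0, 13.5], [0, 0, 0], 0], [[0, 0, 13.5], [0, 0, 0], 0]]}}

```text
clock: 19.4
position: [460.6, 251.6, 172.2]
ee_rot: [0.708, 0.031, -0.705, 0.034]
contact_force: [0.0, 0.8, -0.1]
gripper_width: 85.6
```

```bash
python3 - <<'E'
from h import *
survey()
_,im,d=shot("top")
for o in find("top",im,d,[(530,720,-130,140)],60,77): print("tray",*o[:4],o[6])
E
```

```text
t 19.4 pos [460.6 251.6 172.2] Y -84.8 tilt [ 0.005 -0.004] q6 48 F [ 0.   0.8 -0.1] w 85.6
wrist [454.4 383.2] [93.9 42.6] 3.1 42.1 [ 46.  104.  163.5] 5050
wrist [464.  252.8] [93.2 42. ] 4.9 42.2 [ 46. 102. 160.] 4787
top [440.5 249.1] [47.4 42.4] 6.1 41.6 [ 58. 103. 163.] 238
top [419.6 378. ] [37.9 22.5] 88.7 41.3 [ 58. 103. 163.] 85
tray [667.7 -47.5] [92.6 43.1] -88.4 67.6 438
tray [669.1  61.9] [93.9 43.8] -88.4 67.8 439
tray [574.4  65.5] [92.9 43.2] 89.9 71.7 513
```

Call:
{"method": "arm_command", "body": {"increments": [[[0.2, 0.3, 0], [5, 1, -40], 0], [[0.2, 0.3, 0], [5, 1, -80], 0], [[0.2, 0.3, 0], [5, 1, -115], 0], [[0.2, 0.3, 0], [5, 1, -145], 0], [[0.2, 0.3, 0], [5, 1, -154], 0]]}}

```text
clock: 20.05
position: [464.0, 251.0, 14.9]
ee_rot: [-0.705, -0.03, 0.708, -0.034]
contact_force: [-0.5, -1.0, 0.1]
gripper_width: 85.2
```

Call:
{"method": "arm_command", "body": {"increments": [[[0, 0, 0], [0, 0, 0], 0.3], [[0, 0, 0], [0, 0, 0], 1], [[0, 0, 0], [0, 0, 0], 1], [[0, 0, 0], [0, 0, 0], 1], [[0, 0, 0], [0, 0, 0], 1]]}}

```text
clock: 20.55
position: [465.1, 252.1, 16.8]
ee_rot: [-0.706, -0.031, 0.707, -0.033]
contact_force: [-1.7, 0.9, 6.7]
gripper_width: 40.7
```

Call:
{"method": "arm_command", "body": {"increments": [[[0, 0, 0], [0, 0, 0], 1], [[0, 0, 0], [0, 0, 30], 1], [[0, 0, 0], [0, 0, 60], 1], [[0, 0, 0], [0, 0, 90], 1], [[0, 0, 0], [0, 0, 100], 1]]}}

```text
clock: 21.05
position: [466.2, 253.0, 119.9]
ee_rot: [0.707, 0.033, -0.705, 0.032]
contact_force: [-0.2, 0.5, -1.3]
gripper_width: 41.0
```

```bash
python3 -c "
from h import *
held(red=False)"
```

```text
t 21.05 pos [466.2 253.  119.9] Y -84.7 tilt [0.003 0.001] q6 49 F [-0.2  0.5 -1.3] w 41.0
top z at tcp 145.2 rel 25.4 slope [0.002 0.003] n 17336 rect [467.8 252.8] [89.6 68.1] 5.3 xy ext [423.  219.3 143.2] [513.9 287.1 147.3]
```

Call:
{"method": "arm_command", "body": {"increments": [[[0, 0, -8], [8, -22, 0], 1], [[0, 0, -16], [16, -44, 0], 1], [[0, 0, -24], [24, -66, 0], 1], [[0, 0, -32], [32, -88, 0], 1], [[0, 0, -40], [40, -110, 0], 1]]}}

```text
clock: 21.6
position: [505.4, 141.7, 118.3]
ee_rot: [0.674, -0.214, -0.674, -0.213]
contact_force: [0.3, -0.7, -1.2]
gripper_width: 41.2
```

Call:
{"method": "arm_command", "body": {"increments": [[[0, 0, -8], [8, -22, 0], 1], [[0, 0, -16], [16, -44, 0], 1], [[0, 0, -24], [24, -66, 0], 1], [[0, 0, -32], [32, -88, 0], 1], [[0, 0, -40], [40, -110, 0], 1]]}}

```text
clock: 22.1
position: [544.4, 30.5, 116.4]
ee_rot: [-0.558, 0.434, 0.56, 0.431]
contact_force: [-0.5, 1.0, -2.5]
gripper_width: 41.0
```

Call:
{"method": "arm_command", "body": {"increments": [[[0, 0, -7], [8, -20, 0], 1], [[0, 0, -14], [16, -40, 0], 1], [[0, 0, -14], [24, -60, 0], 1], [[0, 0, -14], [32, -80, 0], 1], [[0, 0, -14], [32, -80, 0], 1]]}}

```text
clock: 22.6
position: [575.9, -51.5, 114.3]
ee_rot: [-0.5, 0.501, 0.503, 0.496]
contact_force: [-0.2, 0.5, -1.7]
gripper_width: 40.5
```

```bash
python3 -c "
from h import *
held(red=False)"
```

```text
t 22.6 pos [575.9 -51.5 114.3] Y -179.6 tilt [-0.008 -0.001] q6 -11 F [-0.2  0.5 -1.7] w 40.5
top z at tcp 139.6 rel 25.3 slope [-0.004 -0.002] n 16625 rect [569.3 -53.4] [90.2 54.4] 89.3 xy ext [542.1 -98.5 137.5] [596.6  -8.3 141.7]
```

Call:
{"method": "arm_command", "body": {"increments": [[[0, -0.4, 1], [1.5, 2.5, -20], 1], [[0, -0.4, 1], [1.5, 2.5, -40], 1], [[0, -0.4, 1], [1.5, 2.5, -55], 1], [[0, -0.4, 1], [1.5, 2.5, -63], 1], [[0, -0.4, 1], [1.5, 2.5, -66], 1]]}}

```text
clock: 23.15
position: [575.9, -47.6, 47.0]
ee_rot: [-0.505, 0.495, 0.507, 0.492]
contact_force: [0.4, 0.1, -0.2]
gripper_width: 40.9
```

```bash
python3 -c "
from h import *
held(red=False)"
```

```text
t 23.15 pos [575.9 -47.6  47. ] Y -178.6 tilt [-0.004 -0.001] q6 -10 F [ 0.4  0.1 -0.2] w 40.9
top z at tcp 72.3 rel 25.3 slope [-0.004 -0.002] n 16962 rect [569.2 -49.9] [89.9 54.7] -89.1 xy ext [541.9 -95.   70.3] [597.2  -4.9  74.4]
```

Call:
{"method": "arm_command", "body": {"increments": [[[0, 0, 0], [0, 0, 0], 0.6], [[0, 0, 0], [0, 0, 0], 0], [[0, 0, 0], [0, 0, 0], 0], [[0, 0, 0], [0, 0, 15], 0], [[0, 0, 0], [0, 0, 60], 0]]}}

```text
clock: 23.7
position: [573.3, -48.0, 104.5]
ee_rot: [-0.503, 0.498, 0.509, 0.49]
contact_force: [0.3, -0.0, 0.3]
gripper_width: 85.1
```

Call:
{"method": "arm_command", "body": {"increments": [[[0, 0, 0], [0, 0, 45], 0], [[0, 0, -5], [-10, -15, 90], 0], [[0, 0, -11], [-25, -40, 130], 0], [[0, 0, -18], [-40, -72, 145], 0], [[0, 0, -25], [-55, -105, 145], 0]]}}

```text
clock: 24.2
position: [519.4, -153.9, 254.1]
ee_rot: [-0.385, 0.593, 0.387, 0.592]
contact_force: [1.2, 0.9, -0.2]
gripper_width: 85.7
```

Call:
{"method": "arm_command", "body": {"increments": [[[0, 0, -5], [-19, -36, 0], 0], [[0, 0, -10], [-38, -72, 0], 0], [[0, 0, -15], [-57, -108, 0], 0], [[0, 0, -20], [-76, -144, 0], 0], [[0, 0, -24], [-96, -178, 0], 0]]}}

```text
clock: 24.7
position: [422.5, -333.4, 255.1]
ee_rot: [-0.252, 0.66, 0.254, 0.661]
contact_force: [1.3, -0.2, 0.4]
gripper_width: 85.5
```

```bash
python3 - <<'E'
from h import *
st=pose(); _,im,d=shot("wrist"); cv2.imwrite("pics/w6.png",im)
for z in((56,64),(64,70),(92,110),(120,200)):
    for o in find("wrist",im,d,[(250,650,-450,-200)],*z,st): print(z,*o[:4],o[6])
_,im,d=shot("top"); cv2.imwrite("pics/t6.png",im)
for o in find("top",im,d,[(530,720,-130,140)],60,77)+find("top",im,d,[(250,650,-450,-200)],92,110)+find("top",im,d,[(500,650,-400,-200)],120,200): print("top",*o[:4],o[6])
E
```

```text
t 24.7 pos [ 422.5 -333.4  255.1] Y 132.0 tilt [0.    0.003] q6 -27 F [ 1.3 -0.2  0.4] w 85.5
(56, 64) [ 496.8 -335.6] [259.6 129.8] -3.4 61.1 19625
(64, 70) [ 421.4 -331.8] [66.4 65.4] -48.8 66.2 2259
(64, 70) [ 562.  -340.2] [30.3  7.1] -81.0 67.1 78
(92, 110) [ 421.8 -330.9] [60.5 12.9] 41.8 102.1 856
(120, 200) [ 580.1 -298.9] [42.5 23.8] 87.3 169.2 1250
top [667.6 -47.5] [91.7 43.8] -89.8 67.8 432
top [668.6  61.9] [94.  43.9] -88.8 67.3 445
top [575.8 -48.6] [93.6 42.6] -88.6 71.6 511
top [574.   65.4] [93.2 42.7] -89.2 71.7 513
```

View pics/w6.png

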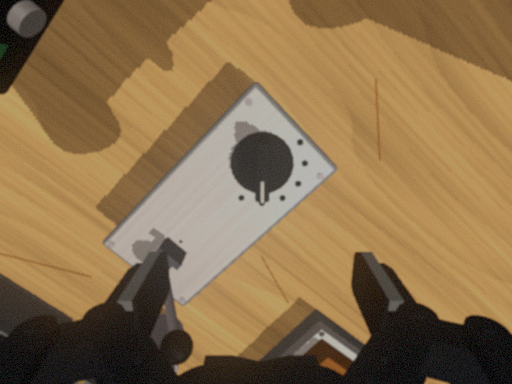

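The pointer, at pixel (262,190), is on the second of the six dots. Four dots lie anticlockwise of it, so the selector is at click 4. All four bays read as filled and flat.

Call:
{"method": "arm_command", "body": {"increments": [[[0, 0, 0], [-1, 2, -35], 0], [[0, 0, 0], [-1, 2, -70], 0], [[0, 0, 0], [-1, 2, -100], 0], [[0, 0, 0], [-1, 2, -120], 0], [[0, 0, 0], [-1, 2, -120], 0]]}}

```text
clock: 25.3
position: [418.7, -331.6, 132.4]
ee_rot: [-0.25, 0.662, 0.255, 0.659]
contact_force: [-0.4, 0.3, 0.3]
gripper_width: 85.4
```

```bash
python3 -c "
from h import *
st=pose()
_,im,d=shot('wrist')
for o in find('wrist',im,d,[(350,480,-420,-250)],92,110,st): print(*o[:4],o[6])"
```

```text
t 25.3 pos [ 418.7 -331.6  132.4] Y 131.8 tilt [-0.006  0.005] q6 -27 F [-0.4  0.3  0.3] w 85.4
[ 421.9 -331.5] [60.  14.1] 41.4 102.1 2200
```

Call:
{"method": "arm_command", "body": {"increments": [[[0, 0, 0], [3, 0, -25], 0], [[0, 0, 0], [3.5, 0, -45], 0], [[0, 0, 0], [3.5, 0, -54], 0], [[0, 0, 0], [3.5, 0, -54], 0.5], [[0, 0, 0], [3.5, 0, -54], 1]]}}

```text
clock: 25.85
position: [424.6, -332.9, 81.9]
ee_rot: [-0.252, 0.66, 0.253, 0.66]
contact_force: [0.3, -0.7, 0.1]
gripper_width: 59.2
```

Call:
{"method": "arm_command", "body": {"increments": [[[0, 0, 0], [0, 0, 0], 1], [[0, 0, 0], [0, 0, 0], 1], [[0, 0, 0], [0, 0, 0], 1], [[0, 0, 0], [0, 0, 0], 1], [[0, 0, 0], [0, 0, 0], 1]]}}

```text
clock: 26.35
position: [422.3, -331.1, 82.5]
ee_rot: [-0.25, 0.661, 0.255, 0.659]
contact_force: [-4.2, 8.7, 8.2]
gripper_width: 12.7
```

```bash
python3 -c "
from h import *
pose()"
```

```text
t 26.35 pos [ 422.3 -331.1   82.5] Y 131.9 tilt [-0.005  0.005] q6 -27 F [-4.2  8.7  8.2] w 12.7
```

Call:
{"method": "arm_command", "body": {"increments": [[[0, 0, 8], [0, 0, 0], 1], [[0, 0, 16], [0, 0, 0], 1], [[0, 0, 24], [0, 0, 0], 1], [[0, 0, 32], [0, 0, 0], 1], [[0, 0, 40], [0, 0, 0], 1]]}}

```text
clock: 26.85
position: [422.3, -331.0, 82.6]
ee_rot: [-0.463, 0.535, 0.466, 0.532]
contact_force: [0.4, 0.6, -0.8]
gripper_width: 12.2
```

```bash
python3 -c "
from h import *
print(pose()['wrist_torque'])"
```

```text
t 26.85 pos [ 422.3 -331.    82.6] Y 172.1 tilt [-0.007  0.001] q6 13 F [ 0.4  0.6 -0.8] w 12.2
[ 0.06552002 -0.13196499 -0.12785076]
```

Call:
{"method": "arm_command", "body": {"increments": [[[0, 0, 8], [0, 0, 0], 1], [[0, 0, 16], [0, 0, 0], 1], [[0, 0, 24], [0, 0, 0], 1], [[0, 0, 32], [0, 0, 0], 1], [[0, 0, 40], [0, 0, 0], 1]]}}

```text
clock: 27.35
position: [422.3, -331.0, 82.6]
ee_rot: [-0.619, 0.343, 0.621, 0.339]
contact_force: [0.2, -0.3, -1.7]
gripper_width: 12.9
```

Call:
{"method": "arm_command", "body": {"increments": [[[0, 0, 8], [0, 0, 0], 1], [[0, 0, 16], [0, 0, 0], 1], [[0, 0, 24], [0, 0, 0], 1], [[0, 0, 32], [0, 0, 0], 1], [[0, 0, 39], [0, 0, 0], 1]]}}

```text
clock: 27.85
position: [422.4, -331.0, 82.6]
ee_rot: [-0.698, 0.115, 0.698, 0.11]
contact_force: [0.9, -0.1, -1.9]
gripper_width: 13.0
```

Call:
{"method": "arm_command", "body": {"increments": [[[0, 0, 0], [0, 0, 0], 1], [[0, 0, 0], [0, 0, 0], 1], [[0, 0, 0], [0, 0, 0], 1], [[0, 0, 0], [0, 0, 0], 1], [[0, 0, 0], [0, 0, 0], 1]]}}

```text
clock: 28.35
position: [422.4, -331.0, 82.6]
ee_rot: [-0.698, 0.115, 0.698, 0.111]
contact_force: [-0.4, -0.0, -2.3]
gripper_width: 12.6
```

```bash
python3 -c "
from h import *
st=pose();print(st['wrist_torque'])
st,im,d=shot('wrist'); cv2.imwrite('pics/w7.png',im)
for o in find('wrist',im,d,[(350,480,-420,-250)],92,104,st): print(*o[:4],o[6])"
```

```text
t 28.35 pos [ 422.4 -331.    82.6] Y -108.3 tilt [-0.001 -0.006] q6 92 F [-0.4 -0.  -2.3] w 12.6
[ 0.0520449  -0.11998891 -0.06963286]
[ 423.7 -329.7] [59.7 37.5] -39.1 102.0 4407
```

View pics/w7.png

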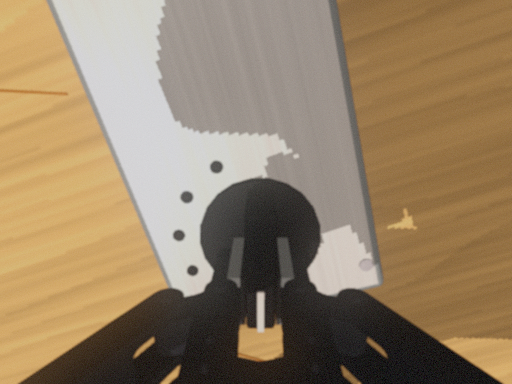

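The pointer has turned 120° and is at the end stop, with four dots visible on its clockwise side. Turning back 60°, which is two clicks.

Call:
{"method": "arm_command", "body": {"increments": [[[0, 0, -8], [0, 0, 0], 1], [[0, 0, -16], [0, 0, 0], 1], [[0, 0, -24], [0, 0, 0], 1], [[0, 0, -32], [0, 0, 0], 1], [[0, 0, -32], [0, 0, 0], 1]]}}

```text
clock: 28.9
position: [422.3, -331.0, 82.6]
ee_rot: [-0.639, 0.303, 0.641, 0.299]
contact_force: [0.2, -0.3, -0.4]
gripper_width: 12.3
```

Call:
{"method": "arm_command", "body": {"increments": [[[0, 0, -8], [0, 0, 0], 1], [[0, 0, -16], [0, 0, 0], 1], [[0, 0, -24], [0, 0, 0], 1], [[0, 0, -28], [0, 0, 0], 1], [[0, 0, -28], [0, 0, 0], 1]]}}

```text
clock: 29.4
position: [422.3, -331.0, 82.6]
ee_rot: [-0.548, 0.448, 0.55, 0.444]
contact_force: [0.8, -0.4, -1.8]
gripper_width: 12.7
```

Call:
{"method": "arm_command", "body": {"increments": [[[0, 0, 0], [0, 0, 0], 0.5], [[0, 0, 0], [0, 0, 0], 0], [[0, 0, 0], [0, 0, 0], 0], [[0, 0, 0], [0, 0, 20], 0], [[0, 0, 0], [0, 0, 60], 0]]}}

```text
clock: 29.9
position: [420.3, -330.0, 140.5]
ee_rot: [-0.545, 0.448, 0.553, 0.443]
contact_force: [0.2, -0.5, -0.3]
gripper_width: 83.1
```

Call:
{"method": "arm_command", "body": {"increments": [[[0, 0, 0], [0, 0, 40], 0], [[0, 0, 0], [0, 0, 80], 0], [[0, 0, 0], [0, 0, 115], 0], [[0, 0, 0], [0, 0, 115], 0], [[0, 0, 0], [0, 0, 115], 0]]}}

```text
clock: 30.4
position: [420.4, -329.9, 256.4]
ee_rot: [-0.546, 0.448, 0.552, 0.444]
contact_force: [-0.3, 0.4, -0.8]
gripper_width: 85.7
```

```bash
python3 -c "
from h import *
st=pose()
_,im,d=shot('wrist'); cv2.imwrite('pics/w8.png',im)
for z in ((92,110),(120,200)):
  for o in find('wrist',im,d,[(350,650,-420,-230)],*z,st): print('w',*o[:4],o[6])
for n in('top','scene'):
  _,im,d=shot(n)
  for o in find(n,im,d,[(500,650,-420,-230)],140,200): print(n,*o[:4],o[6])
  P=cloud(n,d); m=(P[...,0]>500)&(P[...,0]<650)&(P[...,1]<-230)&(P[...,1]>-420)&(P[...,2]>150)&(P[...,2]<200); q=P[m]
  if len(q)>10: # sphere fit
    A=np.c_[2*q,np.ones(len(q))]; s=np.linalg.lstsq(A,(q**2).sum(1),rcond=None)[0]; print(n,'ball',s[:3].round(1),'r',np.sqrt(s[3]+(s[:3]**2).sum()).round(1),'zmax',q[:,2].max().round(1),len(q))
"
```

```text
t 30.4 pos [ 420.4 -329.9  256.4] Y -168.1 tilt [-0.011  0.001] q6 32 F [-0.3  0.4 -0.8] w 85.7
w [ 581.5 -330. ] [17.   9.7] 86.4 101.0 207
w [ 422.1 -331.5] [59.7 13.8] -78.0 102.1 907
w [ 585.3 -299.6] [43.5 27. ] -70.9 171.1 1966
scene [ 587.8 -286.3] [29.1 22.4] -47.0 171.1 101
scene ball [ 584.8 -288.7  165.2] r 13.9 zmax 180.5 101
```

View pics/w8.png

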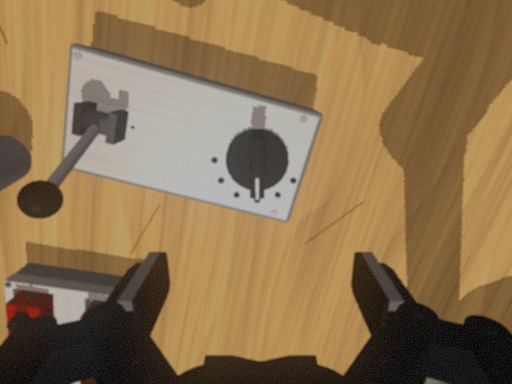

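The pointer is at (257,190) with two dots on its anticlockwise side, so the selector is at click 2. The lever ball at (40,198) leans towards world +y. Moving above it.

Call:
{"method": "arm_command", "body": {"increments": [[[0, 0, 8], [18, 4, 0], 0], [[0, 0, 16], [36, 8, 0], 0], [[0, 0, 24], [54, 12, 0], 0], [[0, 0, 32], [72, 16, 0], 0], [[0, 0, 40], [90, 20, 0], 0]]}}

```text
clock: 31.05
position: [509.7, -309.2, 252.3]
ee_rot: [-0.664, 0.233, 0.674, 0.225]
contact_force: [0.6, -0.3, -1.0]
gripper_width: 85.6
```

Call:
{"method": "arm_command", "body": {"increments": [[[0, 0, 8], [18, 4, 0], 0], [[0, 0, 16], [36, 8, 0], 0], [[0, 0, 24], [54, 12, 0], 0], [[0, 0, 32], [74, 18, 0], 0], [[0, 0, 35], [74, 18, 0], 0]]}}

```text
clock: 31.55
position: [585.2, -290.3, 249.5]
ee_rot: [-0.702, 0.021, 0.711, 0.01]
contact_force: [0.6, 0.2, -0.1]
gripper_width: 85.7
```

```bash
cat >> h.py <<'E'
def lever(n):
    st=pose(); _,im,d=shot(n); P=cloud(n,d,st); cv2.imwrite("pics/lev.png",im)
    m=(P[...,0]>540)&(P[...,0]<630)&(P[...,1]<-240)&(P[...,1]>-420)&(P[...,2]>152)&(P[...,2]<200)&(im.max(-1)<75); q=P[m]
    A=np.c_[2*q,np.ones(len(q))]; s=np.linalg.lstsq(A,(q**2).sum(1),rcond=None)[0]
    print(n,'ball',s[:3].round(1),'r',np.sqrt(s[3]+(s[:3]**2).sum()).round(1),'zmax',q[:,2].max().round(1),len(q))
    m=(P[...,0]>540)&(P[...,0]<630)&(P[...,1]<-280)&(P[...,1]>-400)&(P[...,2]>66)&(P[...,2]<95); q=P[m]
    if len(q)>10: print("hub",np.percentile(q,[5,50,95],0).round(1).tolist())
    for o in find(n,im,d,[(340,680,-450,-230)],56,64,st): print("panel",*o[:4],o[6])
E
python3 -c "
from h import *
lever('wrist'); lever('scene')"
```

```text
t 31.55 pos [ 585.2 -290.3  249.5] Y -92.5 tilt [-0.013 -0.014] q6 99 F [ 0.6  0.2 -0.1] w 85.7
wrist ball [ 584.8 -291.3  165.9] r 14.3 zmax 181.5 781
hub [[563.5, -354.0, 74.9], [586.9, -340.9, 89.3], [601.7, -327.2, 91.2]]
panel [ 497.1 -335.9] [259.4 129.9] -3.4 61.3 17817
t 31.6 pos [ 584.2 -290.5  249.7] Y -92.5 tilt [-0.014 -0.014] q6 99 F [-0.8 -0.3 -0.5] w 85.4
scene ball [ 585.4 -288.9  165.6] r 13.5 zmax 180.2 91
hub [[564.5, -352.5, 69.3], [589.6, -330.6, 83.9], [601.9, -322.8, 90.3]]
panel [ 497.5 -333. ] [259.3 131.3] -3.5 60.0 1884
```

Call:
{"method": "arm_command", "body": {"increments": [[[0.8, -0.8, 0], [0.5, -1, -30], 0], [[0.8, -0.8, 0], [0.5, -1, -60], 0], [[0.8, -0.8, 0], [0.5, -1, -80], 0], [[0.8, -0.8, 0], [0.5, -1, -90], 0], [[0.8, -0.8, 0], [0.5, -1, -90], 0.3]]}}

```text
clock: 32.15
position: [583.0, -291.7, 158.1]
ee_rot: [-0.706, 0.017, 0.708, 0.018]
contact_force: [-0.2, -0.4, -0.1]
gripper_width: 73.2
```

Call:
{"method": "arm_command", "body": {"increments": [[[0, 0, 0], [0, 0, 0], 1], [[0, 0, 0], [0, 0, 0], 1], [[0, 0, 0], [0, 0, 0], 1], [[0, 0, 0], [0, 0, 0], 1], [[0, 0, 0], [0, 0, 0], 1]]}}

```text
clock: 32.65
position: [583.6, -291.8, 159.7]
ee_rot: [-0.706, 0.017, 0.707, 0.017]
contact_force: [-1.3, 2.3, 4.9]
gripper_width: 26.4
```

```bash
python3 -c "
from h import *
pose()"
```

```text
t 32.65 pos [ 583.6 -291.8  159.7] Y -92.8 tilt [-0.001 -0.   ] q6 100 F [-1.3  2.3  4.9] w 26.4
```

Call:
{"method": "arm_command", "body": {"increments": [[[0, 0, 0], [-0.5, -9, 4.6], 1], [[0, 0, 0], [-1, -18.8, 8.3], 1], [[0, 0, 0], [-1.5, -28.9, 11], 1], [[0, 0, 0], [-2.3, -39.2, 12.7], 1], [[0, 0, 0], [-3, -49.5, 13.2], 1]]}}

```text
clock: 33.15
position: [580.9, -342.2, 179.6]
ee_rot: [0.707, -0.018, -0.707, -0.015]
contact_force: [-11.4, 3.9, 22.4]
gripper_width: 24.9
```

Call:
{"method": "arm_command", "body": {"increments": [[[0, 0, 0], [0, 0, 0], 1], [[0, 0, 0], [0, 0, 0], 0.7], [[0, 0, 0], [0, 0, 0], 0], [[0, 0, 0], [0, 0, 0], 0], [[0, 0, 0], [0, 0, 20], 0]]}}

```text
clock: 33.65
position: [578.4, -341.1, 195.4]
ee_rot: [-0.704, 0.017, 0.71, 0.016]
contact_force: [0.5, 0.4, 0.1]
gripper_width: 68.3
```

Call:
{"method": "arm_command", "body": {"increments": [[[0, 0, 0], [0, 0, 30], 0], [[0, 0, 0], [0, 0, 60], 0], [[0, 0, 0], [0, 0, 70], 0], [[0, 0, 0], [0, 0, 70], 0], [[0, 0, 0], [0, 0, 70], 0]]}}

```text
clock: 34.15
position: [577.6, -340.7, 263.5]
ee_rot: [-0.703, 0.016, 0.711, 0.017]
contact_force: [-0.1, 0.5, -1.0]
gripper_width: 85.4
```

```bash
python3 -c "
from h import *
lever('wrist'); lever('scene')"
```

```text
t 34.15 pos [ 577.6 -340.7  263.5] Y -92.7 tilt [-0.01   0.001] q6 104 F [-0.1  0.5 -1. ] w 85.4
wrist ball [ 581.7 -343.8  178.9] r 14.4 zmax 194.3 1018
hub [[569.0, -354.5, 72.6], [592.3, -340.3, 88.3], [601.8, -328.0, 91.2]]
panel [ 496.9 -336. ] [259.6 130. ] -3.4 61.2 17497
t 34.2 pos [ 577.5 -340.7  263.1] Y -92.7 tilt [-0.011  0.002] q6 104 F [ 0.6 -0.1 -1. ] w 85.2
scene ball [ 581.6 -341.7  177.1] r 14.6 zmax 194.6 99
hub [[563.6, -351.8, 69.6], [585.5, -332.1, 85.5], [601.7, -323.6, 90.7]]
panel [ 497.1 -333.2] [260.6 132. ] -3.4 60.0 1929
```

```bash
python3 -c "
from h import *
for n in('top','scene'):
  _,im,d=shot(n); cv2.imwrite(f'pics/end_{n}.png',cv2.resize(im,(800,600)))
  for o in find(n,im,d,[(530,720,-130,140)],60,77)+find(n,im,d,[(350,480,-420,-260)],92,110): print(n,*o[:4],o[6])
"
```

```text
top [667.3 -47.5] [92.1 42.7] -89.1 68.0 435
top [668.4  61.8] [93.9 43.1] -89.4 67.6 436
top [575.6 -48.5] [93.3 42.4] -88.8 71.6 514
top [573.9  65.4] [93.5 42.2] -88.9 71.6 514
top [ 422.6 -338.2] [45.7 14. ] -78.4 101.8 92
scene [575.8 -44.9] [94.1 44.2] -88.5 70.9 527
scene [574.5  68.9] [93.8 43.7] -89.2 71.1 594
scene [668.6 -44.2] [93.9 42.3] -88.7 67.0 489
scene [669.3  65.2] [93.6 42.9] -88.9 67.2 563
scene [ 422.7 -329.1] [63.3 16.5] -77.5 100.5 91
```

View pics/end_scene.png

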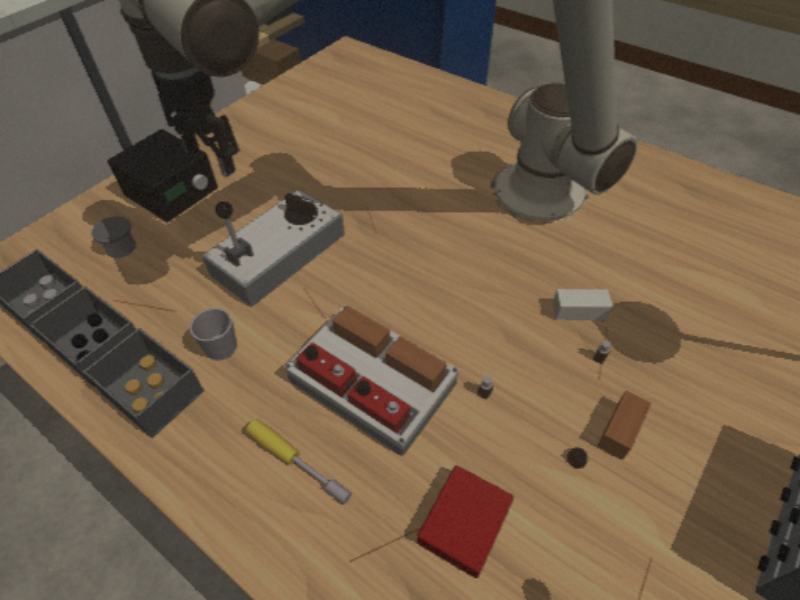

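The final view shows pedals at (327,367) and (381,400) and blocks in the other two bays, all flat. The lever is upright, the arm is clear, and the bystanders have not moved. Handing in.

```bash
python3 -c "
from bench import arm
print(arm.job_done())"
```

```text
the job is handed in; nothing more can be done
None
```

I loaded both pedals knob side up in the far row of the tray and wooden blocks in the two near bays. The third block stays on the bench. I then turned the selector from click 4 back to its end stop and forward two clicks, and swung the start lever upright. The job was handed in at about 34 s; it gives no verdict.

**Tray:** in the last check from both fixed cameras, all four pieces lie flat, with tops at about 68 mm (pedals) and 72 mm (blocks). Three are within about 3 mm of their bay centres. One pedal sits about 6 mm off along its bay, against the cross wall, inside the 12 mm limit.

**Selector:** the bar stands 60° clockwise of the end-stop angle, which is click 2.

**Lever:** the ball is within about 3 mm of straight above the pivot, roughly 0.03 rad off upright.

**Bystanders and arm:** in the final picture no bystander looks moved, and the gripper is open and clear of everything.

The scene camera disagreed with the top and wrist cameras by about 3 mm in y throughout, so I worked from the wrist and top readings.

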